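# Stand the hallway mirror up on its folding leg

### The arm

A 6-joint arm with a two-finger parallel gripper is mounted at the origin on the work surface. World frame = base frame: x ahead of the robot, y to its left, z up, the work surface at z = 0. Lengths are in m, angles in rad, forces in N, time in s.
With the tool pointing down it reaches from about 0.275 to 0.725 m from the base axis. Payload 15.9 kg.
Tool frame: the origin (TCP) lies at the very end of the fingers, on their centre line; the grasp point (between the pads) lies 19 mm behind it (env.grip_depth is the distance from the TCP to the grasp point, in m); y points along the fingers, x is the direction in which the jaws open and shut, and the axes are right-handed (so a half turn about y gives the same grasp; the last joint's range is limited). The gripper opens to 85 mm and grips with 20 to 120 N. Pads are 22 mm wide; open, the fingers measure 114 mm over their backs; the gripper's body (76 mm by 85 mm) begins 54 mm behind the grasp point. The pads swing forward as they close: fully open they stand 13 mm farther back than shut.
Start: joints at [1.277, 0.213, -0.034, 1.323, 0, 1.571], TCP at [0.145, 0.479, 0.231] pointing down, gripper open.
Joint ranges: [-2.98, 2.98], [-0.74, 1.72], [-1.14, 1.35], [-2.1, 2.04], [-1.57, 1.44], [-3.14, 3.14]. Speed limits (rad/s): [1.89, 1.89, 2.39, 2.57, 3.14, 3.14].

### API

Orientations are given as a unit quaternion [w, x, y, z].
In Python, from cell import env, snapshot gives the robot as it stands.
- The arm moves only by the shell command python3 -m inch 'ROWS' [OPENING]. ROWS is JSON, one flat list of numbers, 6 for each row, row after row: the shift along the tool's x, y, z in m, then the turn, a rotation vector about the tool's x, y, z in rad. In form: [dx, dy, dz, ax, ay, az, dx, dy, dz, ax, ay, az, ...]. A call has 1 to 8 rows; each row shifts and turns the commanded pose from where the row before left it, along the tool's axes as they then stand; what a row does not reach is not made up. A row lasts 1/8 s, in which the tool goes at most 62.5 mm and 10.7 degrees, less where a joint would pass 70% of its speed; a pose out of reach is approached as far as the arm can. A call with a gripper value outside its range is refused whole. OPENING is the closure, from 0 (fully open) to 1 (shut), set as the call begins (- or left out, the last holds). The fingers move at their own pace and stop on an object; the grip force is fixed at half the most. Time passes only in rows, so rows that do not move let the fingers close. It gives the time, the measured TCP pose, the force and the opening at its end, in the units of the state.
- env.observe(): the state, without advancing time (a new reading comes with each control period).
- snapshot(name): name is "side" or "top"; returns a dict with "image" (384x512x3 uint8, red, green, blue), "camera_matrix" (3x3 intrinsics, pixels), "dist_coeffs" ([k1, k2, p1, p2, k3] as OpenCV has them; the pictures are not rectified), "rvec" (rotation vector, rad) and "tvec" (3), from world to camera coordinates, as OpenCV has them. Camera axes: x right, y down, z forward; pixel columns grow to the right and rows downward; lengths in m; the calibration is good to about 2 mm. A picture is of the moment at which its call begins. There is no depth.
- env.job_done(): hands the job in, once; it reports no verdict.
The state is a dict: "clock": time; "q": joint angles; "qd": joint speeds; "joint_torque": joint torques, N m; "tcp_pos": TCP position; "orientation": TCP orientation; "contact_force": force on the tool from outside, world axes, zero at the start; "ft_torque": the same for the moment, N m; "opening": finger opening in m.
Only numpy, scipy, OpenCV 4.12 (cv2) and the standard library are available. Lean on these libraries where they do the work, as an engineer would, in place of code of your own. Each camera call takes 0.05 s, during which the arm holds its last target. There are 200 camera calls.

### The job

The small birch mirror leans with its glass against the sloped birch rest, its hinged leg folded against its back. While it still leans there, swing the leg out all the way to its stop; then stand the mirror up on the grey cabinet top, on its lower edge and that leg, leaning back a little as such mirrors do. Set it down without dropping it, and leave the shoe tree, the shoehorn and the picture frame where they lie.

Things in the scene. Friction and masses are not known exactly. Their poses are not given: they have to be found in the camera images.
- mirror: Birch mirror, 0.38 kg: panel 100 mm wide (y), 120 high (z), 14 thick (x), a block handle on top, a leg on its walnut back. Origin: middle of the lower edge, glass side; z up its height, x out of the glass, back at x = -14 mm. Starts leaning 30 degrees to the glass side, lower edge on the cabinet top; on its open leg it leans 20 degrees to its back, the leg's end 60 mm behind the lower edge.
- mirror_handle (a point): Middle of the mirror's handle: a birch block 34 mm wide (y), 20 mm thick (x), standing 40 mm above the panel's top edge, clear of the rest. In the mirror's axes, which are also this point's, the point is at x = -10, y = 0, z = 140 mm.
- leg_tab (a point): Middle of the pull tab near the leg's free end: a birch block 14 mm wide (y), 12 mm along the leg (z), standing 24 mm out from it (to -x). Axes are the leg's: folded, they match the mirror's. The leg, a birch bar 100 x 26 x 7 mm, is hinged near the mirror's top and hangs down its back; the tab's middle is 86 mm along it from the hinge line and 15.5 mm out.
- leg (a joint): Angle of the leg, rad: 0 folded against the back, 0.6 at its stop, fully open. The hinge line runs across the mirror (along y) through x = -18.5, z = 105 mm in the mirror's axes; opening swings the tab away from the back. The hinge is slightly stiff (about 0.02 N m) and stays where it is left.
- rest: Fixed birch rest: a board 90 mm wide, 95 mm long, sloping up 60 degrees from the level, 85 mm high, 75 mm deep. Origin on the cabinet top at the middle of the slope's foot, where the mirror's lower edge sits; x points level into the rest, so the free top for standing the mirror is on its -x side.
- shoe_tree: Bystander: beech shoe tree, 230 mm long, 66 mm wide, 50 mm high, lying on the cabinet top. Origin under its middle.
- shoehorn: Bystander: flat bone-white plastic shoehorn, 170 mm long, 46 mm wide, about 10 mm high, lying on the cabinet top. Origin under its middle.
- picture: Bystander: birch picture frame without leg or handle, 120 x 100 x 14 mm, lying flat, picture up. Origin under its middle.

How it is judged:
By the outcome, as a careful person would: the job done as asked, in the order asked, and still so for the second after the job is handed in, with the robot touching nothing.
It also fails if it takes over 48 s, if anything falls off the work surface, if the arm or the gripper's body presses on something with over 40 N, if the wrist force passes 120 N, or if a joint passes its speed limit or range.

## Working session

There is one attempt and no reset: what is moved stays moved. The work goes in short steps, Python scripts to look and compute and a shell command to move; the robot and the scene stay as the last step left them, time stands still between calls to the robot, and variables do not carry over. Pictures are saved under pics/ and viewed, on a budget of 10 in all, crops included, one or two more only if the job needs it, and the job is handed in when it is done.

```bash
ls; mkdir -p pics
python3 - <<'E'
from cell import env, snapshot
import cv2, numpy as np
print(env.observe())
for n in("side","top"):
    s=snapshot(n); cv2.imwrite(f"pics/{n}0.png",s["image"][:,:,::-1]); 
    R=cv2.Rodrigues(s["rvec"])[0]; print(n,s["camera_matrix"],s["dist_coeffs"],"cam",-R.T@s["tvec"],"fwd",R[2])
E
```

```text
pics
{'clock': 0.0, 'q': array([ 1.27699893e+00,  2.13350083e-01, -3.50924240e-02,  1.32350192e+00,
        2.19484146e-05,  1.57081321e+00]), 'qd': array([ 9.24137974e-04,  9.67807470e-04,  1.18213042e-04, -1.85392981e-04,
        4.51565563e-04, -3.40954772e-05]), 'joint_torque': array([ 2.77399871e-03, -6.86160922e+01,  4.87120950e+01,  1.74495508e-02,
        2.91544502e-04,  4.12145369e-05]), 'tcp_pos': array([0.14468402, 0.47823434, 0.23080598]), 'orientation': array([-0.56756813,  0.56803952,  0.42109398, -0.42175512]), 'contact_force': array([-0.6398443 ,  0.53577862, -1.08195938]), 'ft_torque': array([-0.02591666, -0.01683576, -0.03455269]), 'opening': 0.08526834376270345}
side [[359.84962447   0.         256.11262832]
 [  0.         359.84962447 189.63923793]
 [  0.           0.           1.        ]] [0.00064406 0.         0.         0.         0.        ] cam [ 0.54153204 -0.4934438   0.61531616] fwd [ 0.05570688  0.73868081 -0.67174951]
top [[348.59090957   0.         254.12598125]
 [  0.         348.59090957 189.08331153]
 [  0.           0.           1.        ]] [0.03336202 0.         0.         0.         0.        ] cam [0.51926324 0.09119006 0.80911443] fwd [ 0.13732197 -0.03267247 -0.98998747]
```

View pics/side0.png

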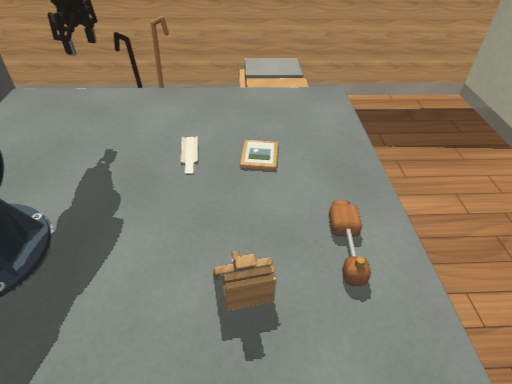

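View pics/top0.png

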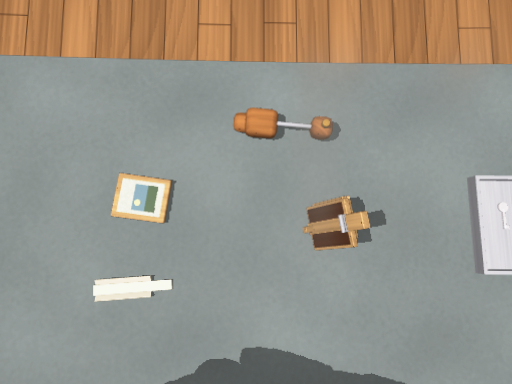

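The side view shows the rest and mirror at about (248,280), with the handle at (245,260). The top view shows the mirror's back at (335,225), the handle at (358,221) and the tab near (308,230). The back therefore faces +y, which is image left. I'll zoom in on both.

Run:
```python
import cv2, numpy as np
t=cv2.imread("pics/top0.png")[185:260,290:400]; s=cv2.imread("pics/side0.png")[240:320,205:285]
a=cv2.resize(t,None,fx=4,fy=4,interpolation=cv2.INTER_CUBIC); b=cv2.resize(s,None,fx=4,fy=4,interpolation=cv2.INTER_CUBIC)
c=np.zeros((320,760,3),np.uint8); c[:300,:440]=a; c[:,440:]=b; cv2.imwrite("pics/z0.png",c)
```

```text
(no output)
```

View pics/z0.png

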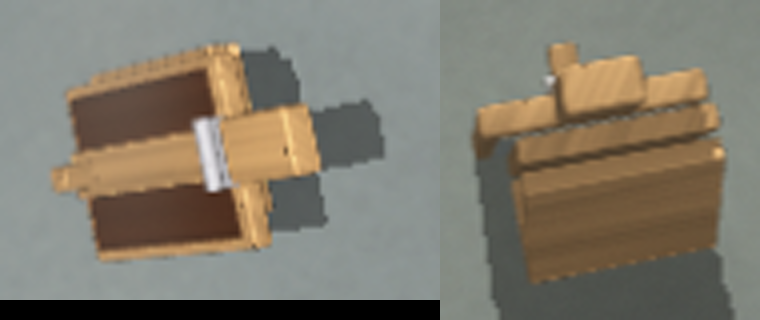

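The zoom is clear enough to pick corners. I'll cast rays onto planes at the heights known from the 30° lean.

```bash
cat > h.py <<'E'
import cv2, numpy as np
from cell import env, snapshot
from scipy.spatial.transform import Rotation as Ro
def ray(s,uv):
    R=cv2.Rodrigues(s["rvec"])[0]; p=cv2.undistortPoints(np.array([[uv]],float),s["camera_matrix"],s["dist_coeffs"])[0,0]
    return -R.T@s["tvec"], R.T@np.array([*p,1])
def cast(s,uv,z):
    o,d=ray(s,uv); return o+d*(z-o[2])/d[2]
def toolR(o=None):
    q=np.array(env.observe()["orientation"] if o is None else o); return Ro.from_quat(q[[1,2,3,0]]).as_matrix()
def mpose(o,yaw,lean):  # lean>0 to glass; returns f(mirror xyz)->world and R
    a,b=np.cos(yaw),np.sin(yaw); h=np.array([a,b,0]); l=np.array([-b,a,0]); u=np.array([0,0,1])
    s,c=np.sin(lean),np.cos(lean)
    R=np.stack([c*h-s*u,l,s*h+c*u],1); return R
E
python3 - <<'E'
from h import *
t=snapshot("top"); s=snapshot("side")
T=lambda x,y:(x/4+290-.375,y/4+185-.375); S=lambda x,y:((x-440)/4+205-.375,y/4+240-.375)
L=np.radians(30)
def hh(x,z): return (-x*np.sin(L)+z*np.cos(L)), (x*np.cos(L)+z*np.sin(L))
names=[("low",-.014,0,(68,98),(100,260)),("topback",-.014,.12,(208,48),(246,248)),("topglass",0,.12,(240,45),(269,245)),("handback",-.02,.16,(285,107),(300,180)),("handglass",0,.16,(311,105),(321,170))]
for n,x,z,a,b in names:
    h,d=hh(x,z); A=cast(t,T(*a),h);B=cast(t,T(*b),h); v=B-A  # image down = -x world; mirror y dir?
    yaw=np.arctan2(-v[0],v[1])  # l=(-sin,cos): y axis along +-v
    for yw in (np.arctan2(-v[0],v[1]),np.arctan2(v[0],-v[1])):
        if -np.pi<yw<0: yaw=yw
    o=(A+B)/2-d*np.array([np.cos(yaw),np.sin(yaw),0]); print(n,"len",np.linalg.norm(v),"yawdeg",np.degrees(yaw),"org",o[:2], "mid",(A+B)/2)
# handle bar top edge in side view: glass top corners
h,d=hh(0,.16)
for p in [S(575,65),S(640,57)]: print("side handle top-glass",cast(s,p,h))
for p in [S(530,283),S(718,245)]: print("side rest foot back",cast(s,p,0))
print("tab tip top", cast(t,T(62,180),.5*.046+.866*.019))
R=toolR(); print("tool R",R.round(3))
E
```

```text
low len 0.09373849275364272 yawdeg -79.92742014554359 org [ 0.5403693  -0.07710775] mid [ 0.53824881 -0.06517027  0.007     ]
topback len 0.10120770112637358 yawdeg -81.19602994667923 org [ 0.54437322 -0.07001349] mid [ 0.55170079 -0.11732505  0.11092305]
topglass len 0.10170480344024464 yawdeg -83.9174181228337 org [ 0.54725211 -0.07385967] mid [ 0.55360982 -0.13352188  0.10392305]
handback len 0.035052197948100175 yawdeg -80.70707917651981 org [ 0.5416841 -0.075701 ] mid [ 0.55180571 -0.13755787  0.14856406]
handglass len 0.03150671111900981 yawdeg -83.77673547051691 org [ 0.54655903 -0.07303624] mid [ 0.55523127 -0.1525648   0.13856406]
side handle top-glass [ 0.54328457 -0.12951741  0.13856406]
side handle top-glass [ 0.57008887 -0.1264144   0.13856406]
side rest foot back [ 0.52075654 -0.14800217  0.        ]
side rest foot back [ 0.60977068 -0.13203321  0.        ]
tab tip top [ 0.53652374 -0.04674173  0.039454  ]
tool R [[ 0.29  -0.    -0.957]
 [ 0.957 -0.001  0.29 ]
 [-0.001 -1.    -0.   ]]
```

```bash
cat >> h.py <<'E'
YAW=np.radians(-81.); ORG=np.array([.5437,-.074,0])
Hd=np.array([np.cos(YAW),np.sin(YAW),0]); Ld=np.array([-np.sin(YAW),np.cos(YAW),0]); U=np.array([0,0,1.])
def tR(alpha):  # approach alpha deg below level, towards rest
    a=np.radians(alpha); y=np.cos(a)*Hd-np.sin(a)*U; return np.stack([Ld,y,np.cross(Ld,y)],1)
def mp(x,y,z,lean=30,org=ORG): return org+mpose(0,YAW,np.radians(lean))@np.array([x,y,z])
def need(p,R,note=""):
    o=env.observe(); C=toolR(o["orientation"]); print(note,"shift",(C.T@(p-o["tcp_pos"])).round(4),"rot",Ro.from_matrix(C.T@R).as_rotvec().round(3),"shift after rot",(R.T@(p-o["tcp_pos"])).round(4))
E
python3 - <<'E'
from h import *
g=mp(-.029,0,.019); R=tR(40); print(g); pre=g-.1*R[:,1]; print(pre)
need(pre+[0,0.02,.08],tR(90)); need(pre,R)
E
python3 -m inch '[-0.0254,0.001,-0.0421,0,0,0,-0.0254,0.001,-0.0421,0,0,0,-0.0254,0.001,-0.0421,0,0,0,-0.0254,0.001,-0.0421,0,0,0,-0.0254,0.001,-0.0421,0,0,0,-0.0254,0.001,-0.0421,0,0,0,-0.0254,0.001,-0.0421,0,0,0,-0.0254,0.001,-0.0421,0,0,0]' 0.6
```

```text
[ 0.54125732 -0.05857751  0.03095448]
[0.52927374 0.01708381 0.09523324]
 shift [-0.311   0.056  -0.4958] rot [ 0.00e+00  1.12e+00 -1.00e-03] shift after rot [ 0.3108  0.0558 -0.496 ]
 shift [-0.3301  0.136  -0.5016] rot [-0.777  1.045  0.487] shift after rot [ 0.3076  0.4824 -0.2275]
clock: 1.2
tcp_pos: [0.4092, 0.1851, 0.2233]
orientation: [0.568, -0.568, -0.421, 0.421]
contact_force: [-0.2, 0.8, 0.0]
opening: 0.0346
```

```bash
python3 -m inch '[0,0,0,0,0.18,0,0,0,0,0,0.18,0,0,0,0,0,0.18,0,0,0,0,0,0.18,0,0,0,0,0,0.18,0,0,0,0,0,0.18,0]'
python3 - <<'E'
from h import *
g=mp(-.029,0,.019); R=tR(40); pre=g-.1*R[:,1]
need(pre+[0,0.02,.08],tR(90)); need(pre,R);print(env.observe()["q"])
E
```

```text
clock: 1.95
tcp_pos: [0.4082, 0.1865, 0.2232]
orientation: [-0.704, 0.704, 0.067, -0.068]
contact_force: [-0.4, 0.5, 0.2]
opening: 0.0343
 shift [ 0.0905  0.048  -0.1697] rot [ 0.     0.034 -0.   ] shift after rot [ 0.0962  0.048  -0.1665]
 shift [ 0.0867  0.128  -0.1893] rot [-0.872  0.032  0.015] shift after rot [ 0.093   0.2249 -0.0217]
[ 4.28524837e-01  1.09803035e-01 -1.78235963e-01  1.28301309e+00
 -2.25513715e-05  1.80828996e+00]
```

```bash
python3 -m inch '[0,0,0,0,0.034,0,0.024,0.006,-0.0416,0,0,0,0.024,0.006,-0.0416,0,0,0,0.024,0.006,-0.0416,0,0,0,0.024,0.006,-0.0416,0,0,0]'; python3 -m inch '[0,0,0,-0.175,0,0,0,0,0,-0.175,0,0,0,0,0,-0.175,0,0,0,0,0,-0.175,0,0,0,0,0,-0.173,0,0,0,0,0,0,0,0]'
python3 - <<'E'
from h import *
g=mp(-.029,0,.019); R=tR(40); pre=g-.06*R[:,1]
need(pre,R);need(g,R,"g");print(env.observe()["q"])
E
```

```text
clock: 2.58
tcp_pos: [0.5309, 0.0365, 0.1991]
orientation: [0.705, -0.705, -0.059, 0.059]
contact_force: [0.8, 0.3, -0.4]
opening: 0.0345
clock: 3.32
tcp_pos: [0.5293, 0.0393, 0.1967]
orientation: [-0.339, 0.937, 0.077, -0.032]
contact_force: [0.7, 0.1, 0.1]
opening: 0.0343
 shift [-0.003   0.1218  0.064 ] rot [0.002 0.013 0.003] shift after rot [-0.0035  0.122   0.0636]
g shift [-0.0032  0.1818  0.0641] rot [0.002 0.013 0.003] shift after rot [-0.0035  0.182   0.0636]
[ 0.51624695  0.5238473   0.00746988  1.44895376 -0.80334105  2.08482245]
```

```bash
python3 -m inch '[0,0,0,0,0.013,0,-0.001,0.026,0.016,0,0,0,-0.001,0.026,0.016,0,0,0,-0.001,0.026,0.016,0,0,0,0,0.026,0.016,0,0,0,0,0,0,0,0,0]'
python3 - <<'E'
from h import *
g=mp(-.029,0,.019); R=tR(40); need(g,R,"g")
t=snapshot("top")["image"][:,:,::-1]; s=snapshot("side")["image"][:,:,::-1]
cv2.imwrite("pics/top1.png",t); cv2.imwrite("pics/side1.png",s)
c=np.zeros((440,800,3),np.uint8); c[:,:400]=cv2.resize(t[150:260,290:390],None,fx=4,fy=4); c[:,400:]=cv2.resize(s[200:310,200:300],None,fx=4,fy=4); cv2.imwrite("pics/z1.png",c)
E
```

```text
clock: 4.08
tcp_pos: [0.5337, -0.002, 0.0836]
orientation: [-0.342, 0.937, 0.073, -0.022]
contact_force: [0.3, -0.7, 0.0]
opening: 0.0341
g shift [-0.0017  0.0775  0.0035] rot [-0.002 -0.01   0.002] shift after rot [-0.0014  0.0775  0.0036]
```

View pics/z1.png

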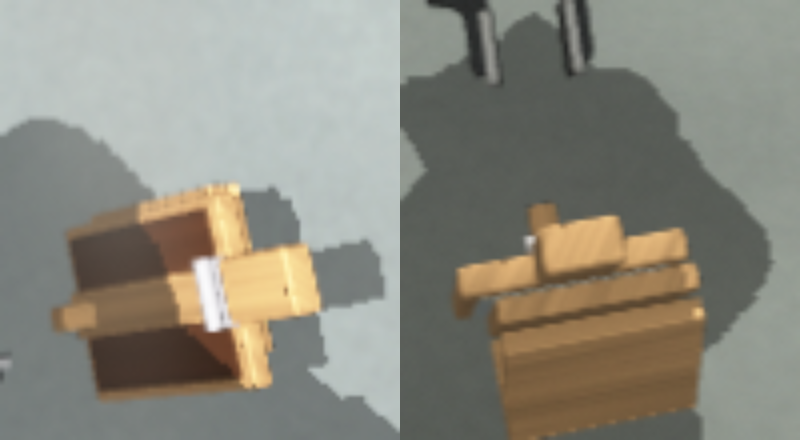

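The zoom shows the open fingers beyond the mirror, with side-view tips at about (222.5,219.5) and (243.8,217.5). Something tab-like shows behind the handle at about (235,252). I'll check by projection how well finger and tab align.

Run:
```python
from h import *
o=env.observe(); C=toolR(); p=o["tcp_pos"]; w=o["opening"]/2
t=snapshot("top"); s=snapshot("side")
pr=lambda c,P: cv2.projectPoints(np.array([P],float),c["rvec"],c["tvec"],c["camera_matrix"],c["dist_coeffs"])[0][0,0].round(1)
for n,P in [("tipL",p-C[:,0]*w),("tipR",p+C[:,0]*w),("tcp",p),("tabtip",mp(-.046,0,.019)),("tabtipTop",mp(-.046,0,.025)),("hinge",mp(-.0185,0,.105)),("handletop b",mp(-.02,0,.16)),("lowcorner",mp(-.014,.05,0)),("lowcorner-",mp(-.014,-.05,0)),("topbk+",mp(-.014,.05,.12)),("topbk-",mp(-.014,-.05,.12))]: print(n,"top",pr(t,P),"side",pr(s,P))
im=t["image"].astype(int);
```

```text
tipL top [288.3 238.2] side [224.7 221.7]
tipR top [285.6 221.7] side [241.7 219.2]
tcp top [286.9 229.9] side [233.2 220.5]
tabtip top [303.9 228.5] side [235.9 252. ]
tabtipTop top [305.6 228.2] side [236.2 251.5]
hinge top [341.2 222.7] side [241.9 260.3]
handletop b top [361.8 219.6] side [244.8 255.1]
lowcorner top [305.4 206.2] side [261.8 265.1]
lowcorner- top [313.1 249.5] side [213.  273.1]
topbk+ top [343.5 197.2] side [271.5 257.3]
topbk- top [353.1 246.6] side [213.9 266.5]
```

Run:
```python
import cv2,numpy as np
t=cv2.imread("pics/top1.png"); cv2.imwrite("pics/z2.png",cv2.resize(t[185:260,240:350],None,fx=7,fy=7,interpolation=cv2.INTER_CUBIC))
```

```text
(no output)
```

View pics/z2.png

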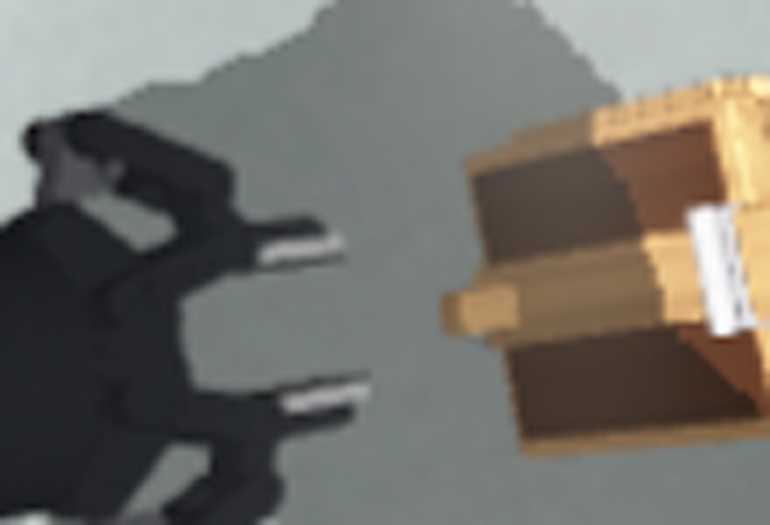

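The top view shows finger pads at (289,219) and (293,239), the tab tip at (303,229.6) and the leg hinge at (343,223.6). The projection fits the fingers. The mirror sits about 2 mm further to −x than I assumed, so I'll correct the origin and go in.

```bash
sed -i 's/ORG=np.array.*; *$/&/; s/\[.5437,-.074,0\]/[.5418,-.0737,0]/' h.py
python3 - <<'E'
from h import *
g=mp(-.029,0,.019); R=tR(40); need(g,R,"g")
E
```

```text
g shift [-0.0053  0.0793  0.004 ] rot [-0.001 -0.011  0.006] shift after rot [-0.0048  0.0793  0.0041]
```

```bash
python3 -m inch '[-0.004,0.02,0.004,0,-0.01,0,0,0.025,0,0,0,0,0,0.015,0,0,0,0,0,0.009,0,0,0,0,0,0,0,0,0,0,0,0,0,0,0,0]'
python3 - <<'E'
from h import *
for i in range(1):
  need(mp(-.029,0,.019),tR(40),"g")
t=snapshot("top")["image"][:,:,::-1]; s=snapshot("side")["image"][:,:,::-1]
c=np.zeros((420,800,3),np.uint8); c[:,:480]=cv2.resize(t[190:260,275:355],None,fx=6,fy=6); c[:,480:]=cv2.resize(s[215:320,205:285],None,fx=4,fy=4); cv2.imwrite("pics/z3.png",c)
E
```

```text
clock: 5.03
tcp_pos: [0.5388, -0.0502, 0.0365]
orientation: [-0.341, 0.937, 0.076, -0.026]
contact_force: [0.2, 0.3, 0.4]
opening: 0.0343
g shift [-0.0008  0.0098 -0.0009] rot [0.    0.    0.005] shift after rot [-0.0007  0.0098 -0.0009]
```

View pics/z3.png

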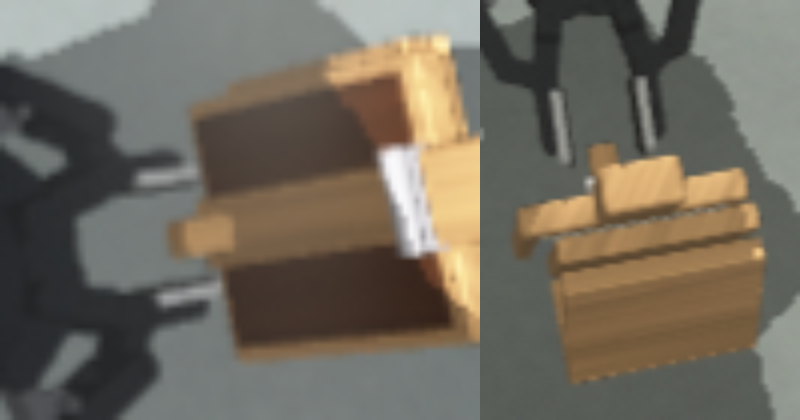

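The pads straddle the tab evenly: pads at zoom rows 177 and 292, tab centre at 236. I'll go 7 mm further and close.

```bash
python3 -m inch '[0,0.007,0,0,0,0,0,0,0,0,0,0]'; python3 -m inch '[0,0,0,0,0,0,0,0,0,0,0,0,0,0,0,0,0,0,0,0,0,0,0,0]' 1.0;  python3 - <<'E'
from h import *
need(mp(-.029,0,.019),tR(40),"g")
E
```

```text
clock: 5.38
tcp_pos: [0.539, -0.0564, 0.0312]
orientation: [-0.341, 0.937, 0.076, -0.027]
contact_force: [0.3, 0.2, -0.2]
opening: 0.0338
clock: 5.88
tcp_pos: [0.5393, -0.0559, 0.0315]
orientation: [-0.341, 0.937, 0.076, -0.026]
contact_force: [-0.0, 0.5, 0.3]
opening: 0.0121
g shift [-0.0003  0.0021 -0.0011] rot [0.    0.001 0.005] shift after rot [-0.0003  0.0021 -0.0011]
```

Run:
```python
from h import *
o=env.observe(); C=toolR(); r=C.T@(o["tcp_pos"]-mp(-.0185,0,.105)); d=.06
print(r.round(4),(Ro.from_rotvec([d,0,0]).as_matrix()@r-r).round(5))
```

```text
[0.0003 0.0025 0.0876] [ 0.00e+00 -5.26e-03 -1.00e-05]
```

```bash
python3 -m inch '[0,-0.0053,0,0.06,0,0,0,-0.0053,0,0.06,0,0,0,-0.0053,0,0.06,0,0,0,-0.0053,0,0.06,0,0,0,0,0,0,0,0]'; python3 -m inch '[0,-0.0053,0,0.06,0,0,0,-0.0053,0,0.06,0,0,0,-0.0053,0,0.06,0,0,0,-0.0053,0,0.06,0,0,0,0,0,0,0,0]'; python3 -m inch '[0,-0.0053,0,0.06,0,0,0,0,0,0,0,0]'; python3 -m inch '[0,-0.0053,0,0.06,0,0,0,0,0,0,0,0,0,0,0,0,0,0]'
python3 - <<'E'
from h import *
o=env.observe(); C=toolR(); print(o["ft_torque"], "alpha",np.degrees(np.arcsin(-C[2,1])))
t=snapshot("top")["image"][:,:,::-1]; s=snapshot("side")["image"][:,:,::-1]
c=np.zeros((420,800,3),np.uint8); c[:,:480]=cv2.resize(t[190:260,285:365],None,fx=6,fy=6); c[:,480:]=cv2.resize(s[215:320,205:285],None,fx=4,fy=4); cv2.imwrite("pics/z4.png",c)
E
```

```text
clock: 6.5
tcp_pos: [0.5372, -0.0414, 0.0471]
orientation: [-0.451, 0.889, 0.072, -0.034]
contact_force: [-0.3, 1.6, -1.9]
opening: 0.0121
clock: 7.12
tcp_pos: [0.5351, -0.0309, 0.0646]
orientation: [-0.553, 0.829, 0.067, -0.043]
contact_force: [0.4, 1.5, -1.5]
opening: 0.0121
clock: 7.38
tcp_pos: [0.5345, -0.0287, 0.0691]
orientation: [-0.578, 0.812, 0.066, -0.046]
contact_force: [-1.2, 2.8, -2.0]
opening: 0.0121
clock: 7.75
tcp_pos: [0.5341, -0.0268, 0.0738]
orientation: [-0.601, 0.795, 0.065, -0.048]
contact_force: [-1.2, 2.1, -2.9]
opening: 0.012
[9.61879509e-01 3.02474164e-01 7.78612109e-04] alpha 74.23036418240007
```

View pics/z4.png

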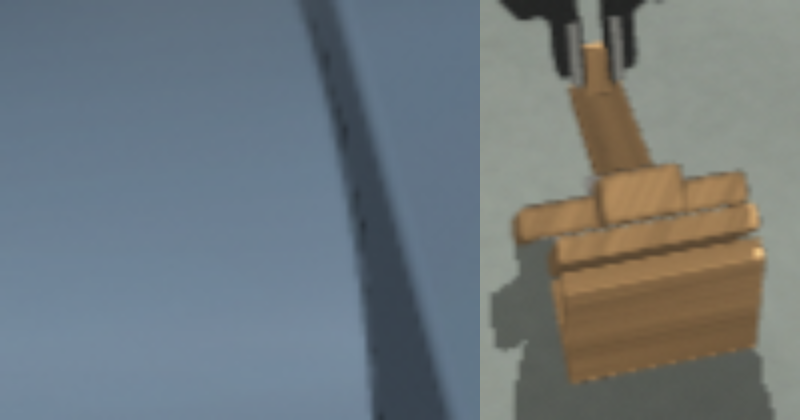

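The mirror still leans on the rest and the leg is out about 0.59 rad, judging by the arm's turn. I'll nudge it to the stop while watching the force.

```bash
python3 -m inch '[0,-0.0026,0,0.03,0,0,0,0,0,0,0,0,0,0,0,0,0,0]';python3 -c "
from h import *
print(env.observe()['ft_torque'])"; python3 -m inch '[0,-0.0026,0,0.03,0,0,0,0,0,0,0,0,0,0,0,0,0,0]'
python3 - <<'E'
from h import *
o=env.observe(); C=toolR(); print(o["ft_torque"], "alpha",np.degrees(np.arcsin(-C[2,1])))
E
```

```text
clock: 8.22
tcp_pos: [0.5342, -0.0261, 0.077]
orientation: [-0.614, 0.785, 0.064, -0.049]
contact_force: [-3.0, 3.4, -2.0]
opening: 0.0122
[1.25430049 0.43842779 0.03831994]
clock: 8.6
tcp_pos: [0.5342, -0.0256, 0.0797]
orientation: [-0.626, 0.775, 0.063, -0.049]
contact_force: [-1.7, 3.6, -1.7]
opening: 0.0121
[ 1.10871875  0.38970082 -0.02101271] alpha 77.83197317444582
```

Run:
```python
from h import *
s=snapshot("side")
cv2.imwrite("pics/z5.png",cv2.resize(s["image"][205:320,200:290,::-1],None,fx=5,fy=5))
pr=lambda P: cv2.projectPoints(np.array([P],float),s["rvec"],s["tvec"],s["camera_matrix"],s["dist_coeffs"])[0][0,0]
C=toolR()
for th in (.5,.55,.6,.65):
    H=np.array([-.0185,0,.105]); leg=lambda out,al,y=0: mp(*(H+np.array([-al*np.sin(th)-out*np.cos(th),y,-al*np.cos(th)+out*np.sin(th)])))
    f=lambda P:((pr(P)-[200,205]+.5)*5).round()
    print(th,"tab tip corners",f(leg(.0275,.092,-.007)),f(leg(.0275,.092,.007)),"leg end",f(leg(.0035,.1,-.013)),f(leg(.0035,.1,.013)))
print("handle top back",f(mp(-.02,-.017,.16)),f(mp(-.02,.017,.16)))
```

```text
0.5 tab tip corners [147. 131.] [182. 125.] leg end [137. 184.] [200. 174.]
0.55 tab tip corners [147. 121.] [182. 116.] leg end [135. 172.] [199. 163.]
0.6 tab tip corners [146. 111.] [181. 106.] leg end [134. 161.] [198. 151.]
0.65 tab tip corners [145. 102.] [181.  97.] leg end [133. 150.] [197. 140.]
handle top back [168. 260.] [272. 244.]
```

View pics/z5.png

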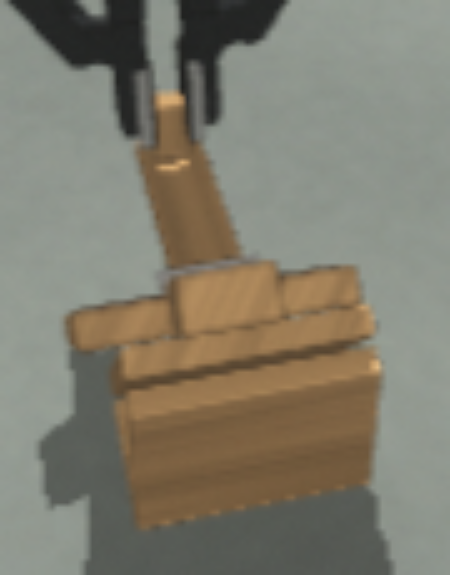

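The mirror's hinge line now shows above the handle, and the leg end at (137,147)/(205,140) matches about 0.65 rad. So the stop was reached and the mirror tipped slightly. I'll ease back so it settles on the rest, then release and retreat.

```bash
python3 -m inch '[0,0.0013,0,-0.015,0,0,0,0.0013,0,-0.015,0,0,0,0.0009,0,-0.01,0,0,0,0,0,0,0,0]'; python3 -m inch '[0,0,0,0,0,0,0,0,0,0,0,0,0,0,0,0,0,0]' 0.7;  python3 -m inch '[0,-0.015,0,0,0,0,0,-0.03,0,0,0,0,0,-0.04,0,0,0,0,0,-0.04,0,0,0,0,0,-0.02,0,0,0,0,0,0,0,0,0,0]'
python3 - <<'E'
from h import *
s=snapshot("side"); t=snapshot("top"); cv2.imwrite("pics/side6.png",s["image"][:,:,::-1]); cv2.imwrite("pics/top6.png",t["image"][:,:,::-1])
C=toolR(); print(C.round(3))
c=np.zeros((575,800,3),np.uint8); c[:,:450]=cv2.resize(s["image"][205:320,200:290,::-1],None,fx=5,fy=5); c[:300,450:]=cv2.resize(t["image"][180:265,285:384,::-1],(350,300)); cv2.imwrite("pics/z6.png",c)
E
```

```text
clock: 9.15
tcp_pos: [0.5343, -0.0261, 0.076]
orientation: [-0.61, 0.788, 0.064, -0.048]
contact_force: [-2.7, 3.5, -2.5]
opening: 0.0121
clock: 9.52
tcp_pos: [0.5346, -0.0265, 0.0763]
orientation: [-0.61, 0.788, 0.064, -0.048]
contact_force: [0.2, -0.0, 0.7]
opening: 0.0262
clock: 10.28
tcp_pos: [0.5291, 0.0101, 0.2186]
orientation: [-0.61, 0.788, 0.066, -0.047]
contact_force: [0.0, 0.6, -0.8]
opening: 0.0256
[[ 0.987  0.042 -0.155]
 [ 0.161 -0.247  0.956]
 [ 0.002 -0.968 -0.25 ]]
```

View pics/z6.png

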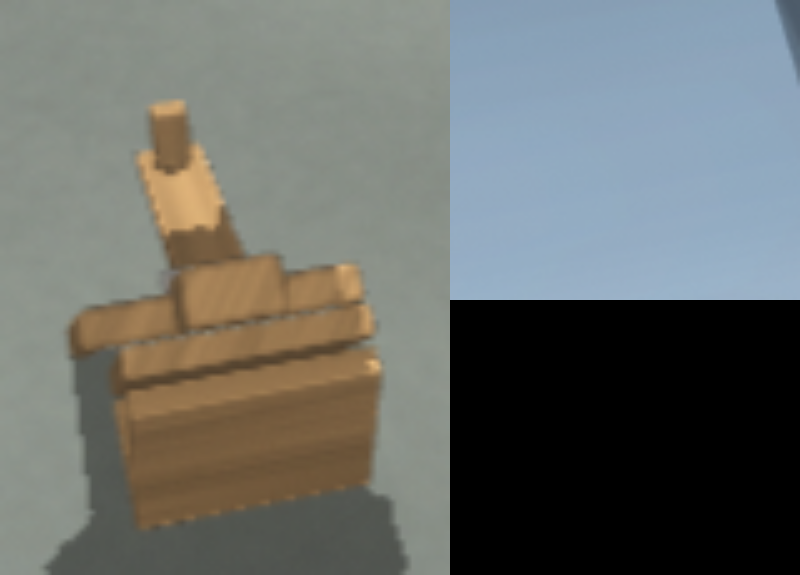

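The mirror leans on the rest again. The leg end at (136,155)/(203,146) matches about 0.61 rad, so the leg is at its stop. Next is the handle.

```bash
python3 -m inch '[0,-0.04,0,0.155,0,0,0,-0.04,0,0.155,0,0,0,0,0,0.155,0,0,0,0,0,0.155,0,0,0,0,0,0.155,0,0,0,0,0,0,0,0]' 0.3
python3 - <<'E'
from h import *
s=cv2.imread("pics/side6.png"); sd=snapshot("side")
ph=[cast(sd,(x/5+200-.4,y/5+205-.4),.1486) for x,y in((180,272),(280,256))]; print("handle top side",ph)
g=mp(-.010,0,.130)+.0015*Ld; R=tR(120); print("g",g)
need(g+.09*-R[:,1],R,"pre"); need(g,R,"g"); print(env.observe()["q"])
E
```

```text
clock: 11.12
tcp_pos: [0.5255, 0.0213, 0.2924]
orientation: [0.863, -0.498, -0.038, 0.069]
contact_force: [0.3, 0.5, -0.4]
opening: 0.0594
handle top side [array([ 0.5387346 , -0.14316351,  0.1486    ]), array([ 0.57085612, -0.13803483,  0.1486    ])]
g [ 0.55209501 -0.12911146  0.1175833 ]
pre shift [ 0.0022 -0.0139 -0.2208] rot [ 0.002  0.001 -0.002] shift after rot [ 0.0024 -0.0145 -0.2208]
g shift [ 0.0023  0.0761 -0.2206] rot [ 0.002  0.001 -0.002] shift after rot [ 0.0024  0.0755 -0.2208]
[-0.23713413  0.42123754  0.29532969  1.66356012  0.47703441  1.12169543]
```

```bash
python3 -m inch '[0.002,0,-0.045,0,0,0,0,0,-0.045,0,0,0,0,0,-0.045,0,0,0,0,0,-0.045,0,0,0,0,0.01,-0.04,0,0,0,0,0.01,0,0,0,0,0,0,0,0,0,0]'
python3 - <<'E'
from h import *
g=mp(-.010,0,.130)+.0015*Ld; R=tR(120)
need(g,R,"g")
s=snapshot("side"); t=snapshot("top")
c=np.zeros((600,800,3),np.uint8); c[:,:400]=cv2.resize(s["image"][190:310,205:285,::-1],None,fx=5,fy=5); c[:400,400:]=cv2.resize(t["image"][170:270,290:390,::-1],(400,400)); cv2.imwrite("pics/z7.png",c)
E
```

```text
clock: 12.05
tcp_pos: [0.557, -0.1535, 0.1682]
orientation: [0.863, -0.499, -0.041, 0.07]
contact_force: [-0.1, 0.3, 0.2]
opening: 0.0596
g shift [-0.001   0.0563 -0.0037] rot [ 0.003  0.006 -0.001] shift after rot [-0.001   0.0563 -0.0038]
```

View pics/z7.png

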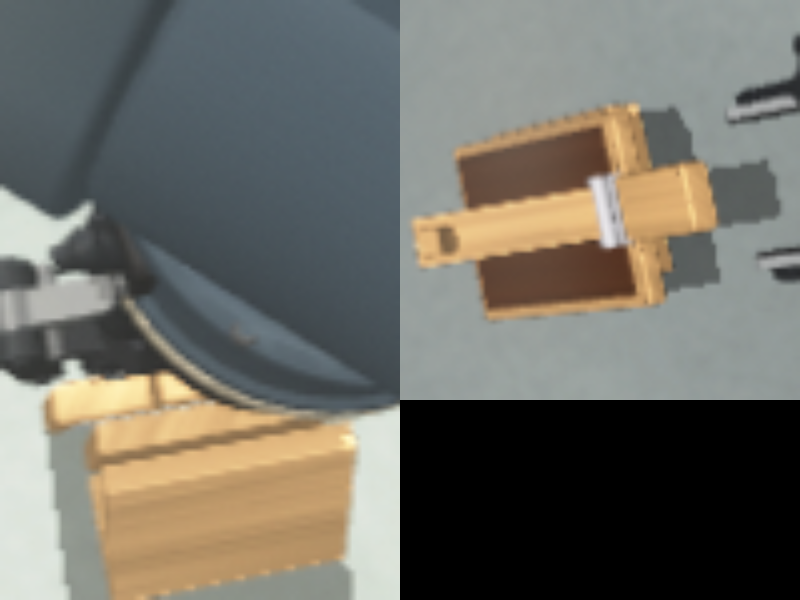

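Run:
```python
from h import *
o=env.observe(); C=toolR(); p=o["tcp_pos"]; w=o["opening"]/2
t=snapshot("top")
pr=lambda P: cv2.projectPoints(np.array([P],float),t["rvec"],t["tvec"],t["camera_matrix"],t["dist_coeffs"])[0][0,0].round(1)
for b in(0,-.008):
  for sx in(-1,1):
    for z in(-.011,.011): print(b,sx,z,pr(p+C@[sx*w,b,z]))
```

```text
0 -1 -0.011 [382.4 232.2]
0 -1 0.011 [374.6 233.8]
0 1 -0.011 [375.7 200.6]
0 1 0.011 [367.9 201.6]
-0.008 -1 -0.011 [386.1 231.8]
-0.008 -1 0.011 [378.2 233.5]
-0.008 1 -0.011 [379.3 199.9]
-0.008 1 0.011 [371.4 200.9]
```

Seen from the top, the jaw centre line passes through the handle axis. The handle is a few mm nearer +y than modelled, so I'll adjust for that, descend and grip.

```bash
python3 -m inch '[-0.001,0.025,-0.001,0,0,0,0,0.018,0,0,0,0,0,0.01,0,0,0,0,0,0,0,0,0,0]'; python3 -m inch '[0,0,0,0,0,0,0,0,0,0,0,0,0,0,0,0,0,0,0,0,0,0,0,0,0,0,0,0,0,0]' 1.0
```

```text
clock: 12.7
tcp_pos: [0.552, -0.1293, 0.1219]
orientation: [0.863, -0.499, -0.041, 0.069]
contact_force: [-1.0, -0.5, 0.4]
opening: 0.0601
clock: 13.32
tcp_pos: [0.5525, -0.1302, 0.1223]
orientation: [0.863, -0.499, -0.042, 0.069]
contact_force: [0.8, -1.4, 6.1]
opening: 0.0325
```

```bash
python3 -m inch '[0,0,0.01,0,0,0,0,-0.005,0.02,0,0,0,0,-0.015,0.02,0,0,0,0,-0.02,0.02,0,0,0,0,-0.02,0.02,0,0,0,0,0,0,0,0,0]'
python3 - <<'E'
from h import *
o=env.observe(); print(o["contact_force"],o["ft_torque"])
R=tR(70); g=mp(-.010,0,.134,lean=-20,org=ORG-.12*Hd); print(g); need(g+[0,0,.03],R)
E
```

```text
clock: 14.08
tcp_pos: [0.5449, -0.0818, 0.2213]
orientation: [0.862, -0.5, -0.043, 0.068]
contact_force: [-0.7, -0.7, -3.1]
opening: 0.0328
[-0.6894596  -0.74846135 -3.08102351] [-1.02594878 -0.1748756  -0.0548191 ]
[0.51438836 0.09937028 0.12249861]
 shift [-0.0013  0.151   0.1253] rot [-0.869  0.006  0.006] shift after rot [-0.0018  0.0018  0.1962]
```

```bash
python3 -m inch '[0,0.015,0.025,0,0,0,0,0.02,0.035,0,0,0,0,0.02,0.035,0,0,0,0,0.02,0.03,0,0,0,0,0,0,0,0,0]'; python3 -m inch '[0,0,0,-0.1,0,0,0,0,0,-0.155,0,0,0,0,0,-0.155,0,0,0,0,0,-0.155,0,0,0,0,0,-0.155,0,0,0,0,0,-0.15,0,0,0,0,0,0,0,0]'
python3 - <<'E'
from h import *
o=env.observe(); print(o["contact_force"],o["ft_torque"])
R=tR(70); g=mp(-.010,0,.134,lean=-20,org=ORG-.12*Hd); print(g); need(g+[0,0,.03],R)
s=snapshot("side");t=snapshot("top")
c=np.zeros((450,800,3),np.uint8); c[:,:400]=cv2.resize(s["image"][100:325,160:360,::-1],(400,450)); c[:400,400:]=cv2.resize(t["image"][150:270,230:350,::-1],(400,400)); cv2.imwrite("pics/z8.png",c)
E
```

```text
clock: 14.7
tcp_pos: [0.5197, 0.0636, 0.2156]
orientation: [0.863, -0.499, -0.042, 0.07]
contact_force: [-0.3, -0.6, -2.8]
opening: 0.0328
clock: 15.58
tcp_pos: [0.5202, 0.0629, 0.2146]
orientation: [-0.572, 0.816, 0.067, -0.047]
contact_force: [-0.1, 0.6, -3.7]
opening: 0.0324
[-0.0966469   0.64582944 -3.71468865] [ 0.66216281  0.10565715 -0.04881427]
[0.51438836 0.09937028 0.12249861]
 shift [0.0003 0.0457 0.0559] rot [-0.001  0.007  0.002] shift after rot [-0.      0.0457  0.056 ]
```

View pics/z8.png

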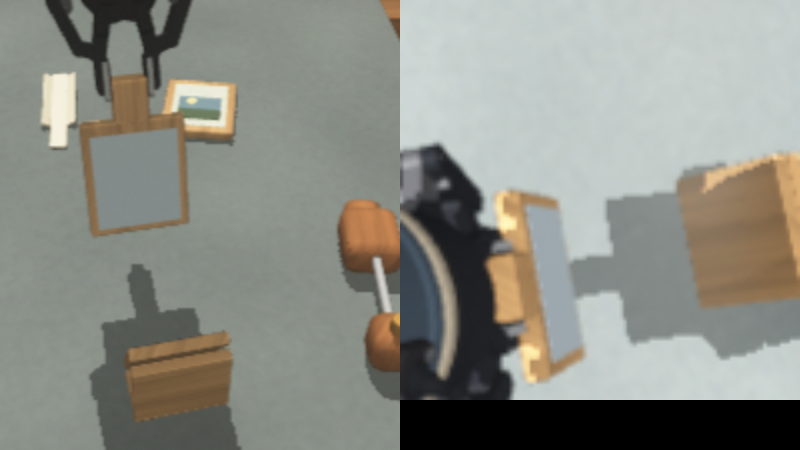

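The side view shows the mirror held level with its glass toward the camera. The shoehorn, picture frame and shoe tree are untouched. I'll check the hanging lean from the face corners.

```bash
python3 - <<'E'
from h import *
s=snapshot("side")
px=np.array([[200,161],[251,156.5],[253.5,210.5],[206.5,218]],float)-.25
ob=np.array([[0,-.05,.12],[0,.05,.12],[0,.05,0],[0,-.05,0]],float)
for f in (cv2.SOLVEPNP_IPPE,):
  n,rv,tv,e=cv2.solvePnPGeneric(ob,px,s["camera_matrix"],s["dist_coeffs"],flags=f)
  Rw=cv2.Rodrigues(s["rvec"])[0]
  for r,tt,ee in zip(rv,tv,e):
    M=Rw.T@cv2.Rodrigues(r)[0]; o=Rw.T@(tt.ravel()-s["tvec"]); print("org",o.round(4),"lean back",np.degrees(np.arctan2(-(M[:2,2]@Hd[:2]),M[2,2])),"roll",np.degrees(np.arcsin(M[2,1])),"err",ee)
o=env.observe(); C=toolR(); print("expected org", o["tcp_pos"]-mpose(0,YAW,np.radians(-20))@[-.01,0,.134])
E
python3 -m inch '[0,0.019,0.007,0,0,0,0,0.019,0.007,0,0,0,0,0.019,0.007,0,0,0,0,0.009,0.003,0,0,0,0,0,0,0,0,0]'; python3 -c "
from h import *
print(env.observe()['ft_torque'])"
```

```text
org [0.5281 0.0282 0.074 ] lean back 21.180602238708516 roll -1.0013610030499391 err [0.36849925]
org [ 0.5281 -0.0034  0.1065] lean back 62.45628953767376 roll 8.413349909848368 err [1.31982536]
expected org [0.52948234 0.00649525 0.09311572]
clock: 16.35
tcp_pos: [0.5209, 0.061, 0.1455]
orientation: [-0.573, 0.816, 0.066, -0.045]
contact_force: [-0.1, -0.2, -2.4]
opening: 0.0327
[0.61710671 0.13233656 0.0088544 ]
```

The lean back is about 21°, close to the 20° wanted. Now down gently, watching the force.

```bash
python3 -m inch '[0,0.0055,0.002,0,0,0,0,0.0035,0.0013,0,0,0,0,0,0,0,0,0]'; python3 -m inch '[0,0.0028,0.001,0,0,0,0,0,0,0,0,0]';python3 -m inch '[0,0.0028,0.001,0,0,0,0,0,0,0,0,0]'; python3 -c "
from h import *
print(env.observe()['ft_torque'])"
```

```text
clock: 16.73
tcp_pos: [0.5209, 0.0617, 0.1358]
orientation: [-0.572, 0.816, 0.067, -0.045]
contact_force: [-0.6, 0.7, -3.5]
opening: 0.0329
clock: 16.98
tcp_pos: [0.5211, 0.0618, 0.133]
orientation: [-0.572, 0.816, 0.067, -0.045]
contact_force: [0.9, -0.4, -3.7]
opening: 0.0325
clock: 17.23
tcp_pos: [0.5216, 0.0622, 0.1324]
orientation: [-0.572, 0.816, 0.068, -0.044]
contact_force: [-13.8, 8.9, 36.7]
opening: 0.0325
[-0.7415792   2.74493261 -1.0381198 ]
```

Contact came at TCP z = 0.1324 m. The moments suggest the +x corner of the lower edge touched first, which fits the −1° roll from PnP. I'll back off, correct the roll by 0.015 rad and lower in finer steps.

```bash
python3 -m inch '[0,-0.0024,-0.0009,0,0,0,0,0,0,0,0.005,-0.014,0,0,0,0,0,0]'; for i in 1 2 3; do echo; done; python3 -m inch '[0,0.0009,0.0003,0,0,0,0,0,0,0,0,0]'; python3 -m inch '[0,0.0007,0.0003,0,0,0,0,0,0,0,0,0]'; python3 -c "
from h import *
print(env.observe()['ft_torque'])"
```

```text
clock: 17.6
tcp_pos: [0.5209, 0.0617, 0.1329]
orientation: [-0.573, 0.816, 0.071, -0.039]
contact_force: [-2.3, 2.0, 7.8]
opening: 0.0326



clock: 17.85
tcp_pos: [0.5212, 0.0619, 0.1327]
orientation: [-0.573, 0.816, 0.072, -0.039]
contact_force: [-7.5, 5.7, 20.7]
opening: 0.0326
clock: 18.1
tcp_pos: [0.5215, 0.0621, 0.1325]
orientation: [-0.573, 0.816, 0.072, -0.038]
contact_force: [-8.9, 7.7, 30.7]
opening: 0.0327
[-0.5996096   2.78324703 -0.78053934]
```

By force and moment, the contact is now near the middle of the lower edge and the leg isn't yet down. I'll relax the push, then tip the mirror back about its lower edge until the leg touches.

```bash
cat > f.py <<'E'
from h import *
o=env.observe(); F=o["contact_force"]-[0,0,-3.7]; T=o["ft_torque"]-[.62,.12,0]; C=toolR()
ref=o["tcp_pos"]-.2*C[:,1]; r=np.cross(F,T)/(F@F); r=r+F*((-ref[2]-r[2])/F[2]); print("F",F.round(1),"cop",(ref+r).round(3))
E
python3 -m inch '[0,-0.0014,-0.0005,0,0,0,0,0,0,0,0,0]'; python3 f.py;python3 -m inch '[0,0,0.0013,-0.01,0,0,0,0,0,0,0,0]'; python3 f.py;python3 -m inch '[0,0,0.0013,-0.01,0,0,0,0,0,0,0,0]'; python3 f.py
```

```text
clock: 18.35
tcp_pos: [0.521, 0.0618, 0.1328]
orientation: [-0.573, 0.816, 0.071, -0.039]
contact_force: [-3.0, 3.8, 11.0]
opening: 0.0327
F [-3.   3.8 14.7] cop [0.48 0.01 0.  ]
clock: 18.6
tcp_pos: [0.5208, 0.0632, 0.1324]
orientation: [-0.569, 0.819, 0.072, -0.039]
contact_force: [-4.0, 4.1, 11.4]
opening: 0.0326
F [-4.   4.1 15.1] cop [0.494 0.008 0.   ]
clock: 18.85
tcp_pos: [0.5207, 0.0644, 0.132]
orientation: [-0.565, 0.821, 0.072, -0.038]
contact_force: [-5.1, 2.6, 13.2]
opening: 0.0329
F [-5.1  2.6 16.9] cop [0.509 0.052 0.   ]
```

The centre of pressure is now at y = 0.052, between the lower edge (about 0.02) and the leg (about 0.08), so both are on the top. I'll relax and release.

```bash
python3 -m inch '[0,-0.0008,-0.0003,0,0,0,0,0,0,0,0,0]'; python3 f.py; python3 -m inch '[0,0,0,0,0,0,0,0,0,0,0,0,0,0,0,0,0,0,0,0,0,0,0,0]' 0.4; python3 -m inch '[0,-0.01,0,0,0,0,0,-0.02,0,0,0,0,0,-0.03,0,0,0,0,0,-0.04,0,0,0,0,0,-0.05,0,0,0,0,0,-0.05,0,0,0,0,0,0,0,0,0,0]'
python3 - <<'E'
from h import *
s=snapshot("side");t=snapshot("top")
c=np.zeros((576,800,3),np.uint8); c[:,:400]=cv2.resize(s["image"][130:310,190:315,::-1],(400,576)); c[:300,400:]=cv2.resize(t["image"],(400,300))[:,:,::-1]; cv2.imwrite("pics/z9.png",c)
E
```

```text
clock: 19.1
tcp_pos: [0.5204, 0.0641, 0.1323]
orientation: [-0.565, 0.821, 0.071, -0.038]
contact_force: [-2.8, 2.1, 3.7]
opening: 0.0329
F [-2.8  2.1  7.4] cop [0.514 0.018 0.   ]
clock: 19.6
tcp_pos: [0.5206, 0.0641, 0.1323]
orientation: [-0.564, 0.821, 0.071, -0.038]
contact_force: [0.4, 0.2, -0.8]
opening: 0.051
clock: 20.48
tcp_pos: [0.5067, 0.1362, 0.3225]
orientation: [-0.565, 0.821, 0.073, -0.037]
contact_force: [-0.2, -0.7, -0.3]
opening: 0.0512
```

View pics/z9.png

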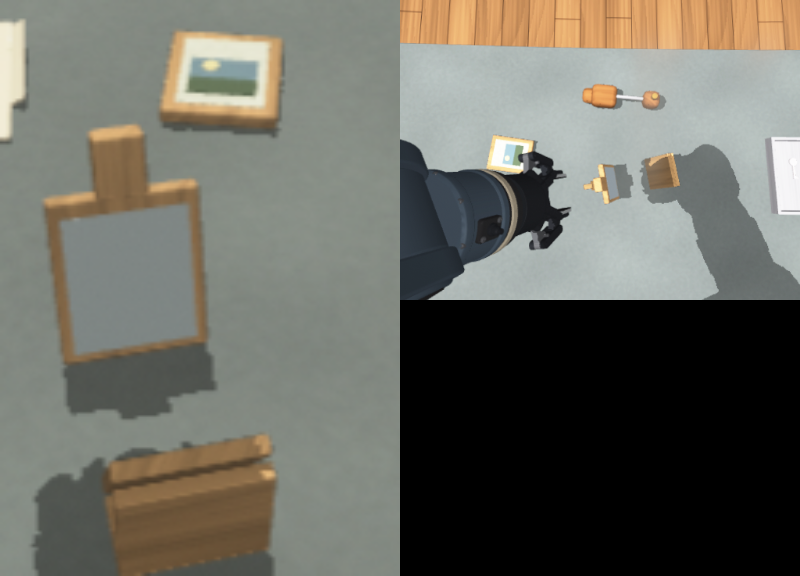

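The mirror stands clear of everything. In the side crop the glass corners are at (45,200), (198,181), (207,342) and (67,362). I'll do a final lean check and hand in.

Run:
```python
from h import *
s=snapshot("side")
px=np.array([[45,200],[198,181],[207,342],[67,362]],float)/3.2+[190,130]-.35
ob=np.array([[0,-.05,.12],[0,.05,.12],[0,.05,0],[0,-.05,0]],float)
n,rv,tv,e=cv2.solvePnPGeneric(ob,px,s["camera_matrix"],s["dist_coeffs"],flags=cv2.SOLVEPNP_IPPE)
Rw=cv2.Rodrigues(s["rvec"])[0]; M=Rw.T@cv2.Rodrigues(rv[0])[0]; print((Rw.T@(tv[0].ravel()-s["tvec"])).round(4),"lean back",np.degrees(np.arctan2(-(M[:2,2]@Hd[:2]),M[2,2])),"roll",np.degrees(np.arcsin(M[2,1])),e.ravel())
print(env.observe()["contact_force"]); print(env.job_done())
```

```text
[ 0.5319  0.0263 -0.0064] lean back 22.43008763692758 roll 0.5688973117832034 [0.27754343 1.30245351]
[ 0.31951703 -0.60784433 -0.64216348]
the job is handed in; nothing more can be done
None
```

The mirror is standing on the cabinet top on its lower edge and open leg, and the job is handed in. I pulled the leg out by its tab while the mirror leaned on the rest. Then I carried the mirror by its handle to the free side, lowered it under force watch and let go at about 20 s of the 48 s.

**Last checks**
- **Lean:** the last picture shows it standing free with nothing touching it. The corner fit puts it about 22° back with under 1° of sideways tilt, against the 20° expected. The fit's ±1–2° error covers that gap.
- **Height:** the same fit put the lower edge 6 mm below the cabinet top, which is fit error.
- **Leg:** it matched about 0.61 rad, so it is at its stop.
- **Other items:** the picture frame and shoe tree were where they started in the last picture. The shoehorn was only partly in view, but what showed was in place.

**What went less smoothly**
- **Leg at its stop:** pulling the leg to its stop tipped the mirror slightly off the rest for a moment. I eased it back before letting go.
- **Touchdown:** one corner of the lower edge touched first, at about 37 N on the wrist. I lifted slightly, corrected the tilt, and tipped it back until the leg also took load.
- **Force limit:** the 120 N wrist limit was never close in the readings at the end of each move. I had no separate reading for the 40 N limit on the arm and gripper body.
- **Picture budget:** I viewed 12 pictures, two past the budget of 10.

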